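Nest the parts pots on the drying station

TASK

Nest the two loose steel pots, one inside the other, in the pot that is part of the drying station's seat, each fully home on its shoulder. Push the stack down until the stiff sliding seat is fully down, and only then flip the station's toggle over to on; leave everything else on the bench where it stands.

Things in the scene. Friction and masses are not known exactly. Their poses are not given: they have to be found in the camera images.
- pot_a: The slanted pot: steel pot 90 mm high, open top: 52 mm across up to a shoulder 40 mm above its bottom, 60 mm across above it (55 inside, wall 2.5). Nested, it goes 40 mm in until the shoulder sits on the rim below, 50 mm above that pot. Origin: centre of underside; z: axis to the mouth. Starts in the slanted holder, axis 35 degrees from vertical, mouth towards the robot.
- pot_b: The upright pot: steel pot 90 mm high, open top: 52 mm across up to a shoulder 40 mm above its bottom, 60 mm across above it (55 inside, wall 2.5). Nested, it goes 40 mm in until the shoulder sits on the rim below, 50 mm above that pot. Origin: centre of underside; z: axis to the mouth. Starts upright on the table.
- holder: Fixed black slanted pot holder on an aluminium foot 130 x 80 mm; two pairs of short rails and a floor plate carry the pot from below and leave its two sides (along the holder's y axis) free for fingers. Origin: centre of the foot's underside; the pot's mouth leans towards -x of the holder.
- station: Fixed white drying station, a flat box 200 x 260 x 35 mm (x, y, z). Origin: centre of its underside. The sliding seat with its pot stands at (0, 55) mm, the toggle at (0, -85) mm in its x, y.
- seat_pot (a point): Centre of the underside of the steel pot that is part of the station's seat (same shape and size as the loose pots; rim 90 mm above this point, 143 mm above the table while the seat is up). Axes as the station's, z up.
- seat (a joint): Downward travel of the stiff sliding seat with its pot: 0 m up (as at the start), 0.014 m fully down. It moves only under a push of roughly 10 N and stays where it is left.
- toggle (a joint): Station's toggle lever: 0 rad off (leaning to -x of the station), 1.0 rad on (leaning to +x). Heavy-headed: it falls to the nearer end from the middle at 0.5.
- toggle_tip (a point): Centre of the black ball, 28 mm across, on the end of the toggle lever (steel rod 12 mm thick, 80 mm from hinge to ball).
- toggle_axis (a point): Middle of the toggle's hinge, 53 mm above the table; the hinge runs along y of this point; the block under it is 70 x 50 mm and reaches to 55 mm above the table.
- dish: Bystander: wide shallow steel bowl, 100 mm across and 35 mm high. Origin: centre of its underside.
- solvent: Bystander: blue solvent bottle, 60 mm across and 150 mm high. Origin: centre of its underside.
- jar: Bystander: amber glass jar, 60 mm across and 75 mm high. Origin: centre of its underside.
- dropper: Bystander: red dropper bottle with a green cap, 34 mm across and 100 mm high. Origin: centre of its underside.
- driver: Bystander: screwdriver about 200 mm long lying flat along its x axis, handle to -x.
- housing: Bystander: olive-grey open housing, 120 x 90 x 30 mm. Origin: centre of its underside.
- board: Bystander: small circuit board, 100 x 70 mm, about 10 mm thick with its parts. Origin: centre of its underside.
Things that resemble listed ones, but are neither listed nor needed, are in the scene too. What is shaped like the pot_a but green or pink is not meant.

How it is judged:
On the way, in this order (a step that is already met when the one before it is completed fails the run):
1. one loose pot is nested fully home in the seat's pot (((z of pot_a in the frame of seat_pot between 0.047 and 0.0525 m and horizontal distance between pot_a and seat_pot below 0.004 m and angle between the z axis of pot_a and the z axis of seat_pot, either way round below 0.06 rad and angle between pot_a's own z axis and vertical below 0.1 rad) or (z of pot_b in the frame of seat_pot between 0.047 and 0.0525 m and horizontal distance between pot_b and seat_pot below 0.004 m and angle between the z axis of pot_b and the z axis of seat_pot, either way round below 0.06 rad and angle between pot_b's own z axis and vertical below 0.1 rad))), for 0.2 s.
2. both loose pots are nested fully home and the seat is fully down, the toggle still off ((((z of pot_a in the frame of seat_pot between 0.047 and 0.0525 m and horizontal distance between pot_a and seat_pot below 0.004 m and angle between the z axis of pot_a and the z axis of seat_pot, either way round below 0.06 rad and angle between pot_a's own z axis and vertical below 0.1 rad) and (z of pot_b in the frame of pot_a between 0.047 and 0.0525 m and horizontal distance between pot_b and pot_a below 0.004 m and angle between the z axis of pot_b and the z axis of pot_a, either way round below 0.06 rad and angle between pot_b's own z axis and vertical below 0.1 rad)) or ((z of pot_b in the frame of seat_pot between 0.047 and 0.0525 m and horizontal distance between pot_b and seat_pot below 0.004 m and angle between the z axis of pot_b and the z axis of seat_pot, either way round below 0.06 rad and angle between pot_b's own z axis and vertical below 0.1 rad) and (z of pot_a in the frame of pot_b between 0.047 and 0.0525 m and horizontal distance between pot_a and pot_b below 0.004 m and angle between the z axis of pot_a and the z axis of pot_b, either way round below 0.06 rad and angle between pot_a's own z axis and vertical below 0.1 rad))) and value of joint seat above 0.0115 m and value of joint toggle below 0.4 rad), for 0.2 s.
3. the toggle is on (value of joint toggle above 0.9 rad and value of joint seat above 0.0115 m and (((z of pot_a in the frame of seat_pot between 0.047 and 0.0525 m and horizontal distance between pot_a and seat_pot below 0.004 m and angle between the z axis of pot_a and the z axis of seat_pot, either way round below 0.06 rad and angle between pot_a's own z axis and vertical below 0.1 rad) and (z of pot_b in the frame of pot_a between 0.047 and 0.0525 m and horizontal distance between pot_b and pot_a below 0.004 m and angle between the z axis of pot_b and the z axis of pot_a, either way round below 0.06 rad and angle between pot_b's own z axis and vertical below 0.1 rad)) or ((z of pot_b in the frame of seat_pot between 0.047 and 0.0525 m and horizontal distance between pot_b and seat_pot below 0.004 m and angle between the z axis of pot_b and the z axis of seat_pot, either way round below 0.06 rad and angle between pot_b's own z axis and vertical below 0.1 rad) and (z of pot_a in the frame of pot_b between 0.047 and 0.0525 m and horizontal distance between pot_a and pot_b below 0.004 m and angle between the z axis of pot_a and the z axis of pot_b, either way round below 0.06 rad and angle between pot_a's own z axis and vertical below 0.1 rad)))), for 0.2 s.
At the end, for the whole second after the job is handed in: Either loose pot stands home in the seat's pot and the other home in it (50 mm above the pot below, -3/+2.5 mm, centred within 4 mm, in line within 0.06 rad), at rest; the seat is fully down (over 11.5 mm) and the toggle is on (over 0.9 rad) (all of step 3 and linear speed of each of pot_a, pot_b below 0.02 m/s); the robot touches nothing.
It fails at once if a bystander is moved more than 30 mm (distance of any of dish, solvent, jar, dropper, driver, housing, board from where it was at the start of the episode above 0.03 m).
It fails at once if the toggle is flipped on before the seat is fully down (value of joint toggle above 0.6 rad and value of joint seat below 0.01 m).
It also fails if it takes over 64 s, if anything falls off the work surface, if the arm or the gripper's body presses on something with over 40 N, if the wrist force passes 120 N, or if a joint passes its speed limit or range.

ROBOT

A 6-joint arm with a two-finger parallel gripper is mounted at the origin on the work surface. World frame = base frame: x ahead of the robot, y to its left, z up, the work surface at z = 0. Lengths are in m, angles in rad, forces in N, time in s.
With the tool pointing down it reaches from about 0.275 to 0.825 m from the base axis. Payload 4.9 kg.
Tool frame: the origin (TCP) lies at the very end of the fingers, on their centre line; the grasp point (between the pads) lies 19 mm behind it; z points along the fingers, y is the line along which they close (so a half turn about z gives the same grasp; the last joint's range is limited). The gripper opens to 85 mm and grips with 20 to 120 N. Pads are 22 mm wide; open, the fingers measure 114 mm over their backs; the gripper's body (76 mm by 85 mm) begins 54 mm behind the grasp point. The pads swing forward as they close: fully open they stand 13 mm farther back than shut.
Start: joints at [1.047, 0.326, -0.193, 1.052, 0, 1.437], TCP at [0.209, 0.509, 0.231] pointing down, gripper open.
Joint ranges: [-2.65, 2.65], [-0.97, 1.79], [-1.3, 1.35], [-1.93, 2.1], [-1.47, 1.37], [-3.14, 3.14]. Speed limits (rad/s): [2.57, 2.57, 3.14, 3.14, 3.14, 3.14].

INTERFACE

Orientations are given as a unit quaternion [x, y, z, w].
In Python, from cell import bot gives the robot as it stands. The module is installed in compiled form; this text tells all that it offers.
- The arm moves only by the tool step_arm, never from a script. Its argument "moves" is one flat list of numbers, 7 for each row, row after row: the closure, from -1 (fully open) to 1 (shut), then the shift along the world's x, y, z in cm, then the turn, a rotation vector about the world's x, y, z in rad. A call has 1 to 8 rows; each row is the pose to reach, as a shift and turn from the pose commanded when the call began; what a row does not reach only later rows make up. A row lasts 1/10 s, in which the tool goes at most 50 mm and 8.59 degrees, less where a joint would pass 70% of its speed; a pose out of reach is approached as far as the arm can. A call with a gripper value outside its range is refused whole. The fingers move at their own pace and stop on an object; the grip force is fixed at half the most. Time passes only in rows, so rows that repeat a pose let the fingers close. It gives the time, the measured TCP pose, the force, the opening and the grip force at its end, in the units of the state.
- bot.state(): the state, without advancing time (a new reading comes with each control period).
- bot.capture(name): name is "side" or "top"; returns a dict with "img" (384x512x3 uint8, red, green, blue), "vertical_fov" (degrees; the focal length in pixels is half the picture's height over the tangent of half this angle, whatever the lens; pixels are square), "cx", "cy" (the principal point, pixels), "D" ([k1, k2, p1, p2, k3] as OpenCV has them; the pictures are not rectified), "rvec" (rotation vector, rad) and "tvec" (3), from world to camera coordinates, as OpenCV has them. Camera axes: x right, y down, z forward; pixel columns grow to the right and rows downward; lengths in m; the calibration is good to about 2 mm. A picture is of the moment at which its call begins. There is no depth.
- bot.sign_off(): hands the job in; it is judged then, once.
The state is a dict: "t": time; "joint_pos": joint angles; "qd": joint speeds; "tau": joint torques, N m; "ee_pos": TCP position; "ee_rot": TCP orientation; "contact_force": force on the tool from outside, world axes, zero at the start; "ft_torque": the same for the moment, N m; "opening": opening from 0.0 (shut) to 1.0 (fully open); "grip_force": force on a finger pad.
Only numpy, scipy, OpenCV 4.12 (cv2) and the standard library are available. Lean on these libraries where they do the work, as an engineer would, in place of code of your own. Each camera call takes 0.05 s, during which the arm holds its last target. There are 200 camera calls.

## Working session

There is one attempt and no reset: what is moved stays moved. The work goes in short steps, Python scripts to look and compute and a tool call to move; the robot and the scene stay as the last step left them, time stands still between calls to the robot, and variables do not carry over. Pictures are saved under pics/ and viewed, at most 10 in all, crops included, and the job is handed in when it is done.

Besides the shell and the picture viewer there is one more tool, called after "Call:" as a command line: name --argument value ..., lists and objects as JSON in quotes. step_arm: Moves the arm, as the interface text tells. Its arguments: {"type":"object","properties":{"moves":{"type":"array","items":{"type":"number"}}},"required":["moves"]}

```bash
mkdir -p pics; cat > h.py <<'E'
import numpy as np,cv2
from cell import bot
def cap(n):
    c=bot.capture(n);h,w=c["img"].shape[:2];f=h/2/np.tan(np.radians(c["vertical_fov"]/2))
    c["K"]=np.array([[f,0,c["cx"]],[0,f,c["cy"]],[0,0,1]]);c["D"]=np.array(c["D"],float)
    c["R"]=cv2.Rodrigues(np.array(c["rvec"],float))[0];c["t"]=np.array(c["tvec"],float).reshape(3);c["C"]=-c["R"].T@c["t"];return c
def ray(c,p):
    u=cv2.undistortPoints(np.array(p,float).reshape(-1,1,2),c["K"],c["D"]).reshape(-1,2)
    return np.c_[u,np.ones(len(u))]@c["R"]
def onz(c,p,z):
    d=ray(c,p);return c["C"]+d*((z-c["C"][2])/d[:,2])[:,None]
def proj(c,P): return cv2.projectPoints(np.array(P,float).reshape(-1,1,3),c["R"],c["t"],c["K"],c["D"])[0].reshape(-1,2)
def save(c,f,crop=None,s=1.5):
    i=c["img"][:,:,::-1]
    if crop: x0,y0,x1,y1=crop;i=i[y0:y1,x0:x1]
    cv2.imwrite("pics/"+f,cv2.resize(i,None,fx=s,fy=s,interpolation=cv2.INTER_CUBIC))
E
python3 - <<'E'
from h import *
for n in("side","top"):
    c=cap(n);save(c,n+"0.png");np.save(n+"0.npy",c,allow_pickle=True);print(n,c["C"],c["K"][0,0],c["D"],c["R"])
print(bot.state())
E
```

```text
side [0.29981959 1.08358849 0.76801574] 459.04841917614016 [-0.02258874  0.          0.          0.          0.        ] [[-0.98325213 -0.18099261 -0.02137571]
 [-0.07282814  0.49771624 -0.86427693]
 [ 0.16706678 -0.84824538 -0.50256191]]
top [0.40828012 0.01268559 1.75263226] 469.2697078278307 [0.0221746 0.        0.        0.        0.       ] [[-0.01759183 -0.99976347  0.01278823]
 [-0.99819427  0.01682663 -0.05766334]
 [ 0.05743452 -0.01377955 -0.99825418]]
{'t': 0.1, 'joint_pos': array([ 1.04678571e+00,  3.26854847e-01, -1.93457830e-01,  1.05201235e+00,
       -1.47914748e-05,  1.43657748e+00]), 'qd': array([-0.00096352, -0.00050753,  0.00228484, -0.00046716,  0.00074567,
       -0.00111185]), 'tau': array([ 1.53003959e-03, -4.44241548e+01,  2.63036907e+01,  7.91110389e-03,
       -5.39197401e-05, -1.74301022e-05]), 'ee_pos': array([0.20874284, 0.50829568, 0.23059816]), 'ee_rot': array([ 1.93664329e-01,  9.81067553e-01, -7.25718264e-04, -2.40043757e-04]), 'contact_force': array([-0.13778297,  0.1024698 , -0.574521  ]), 'ft_torque': array([-0.02269854,  0.02429513, -0.02027852]), 'grip_force': 0.0, 'opening': 0.9993794274159362}
```

View pics/side0.png

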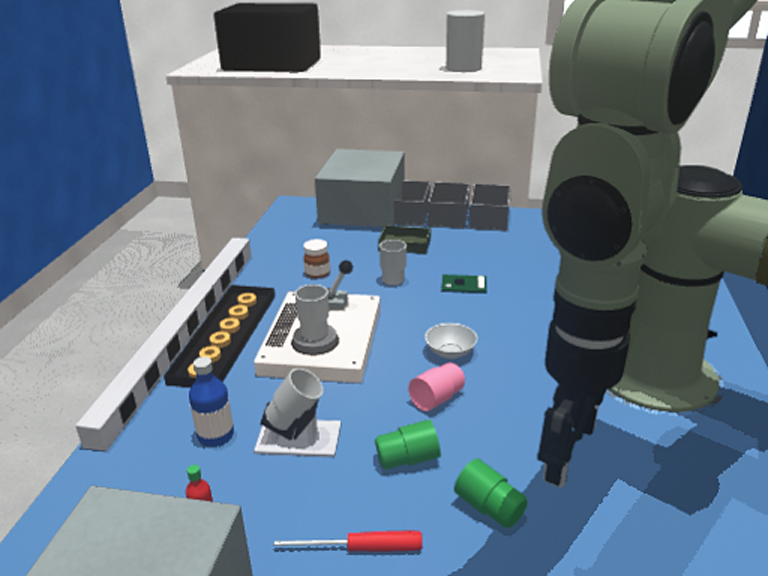

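View pics/top0.png

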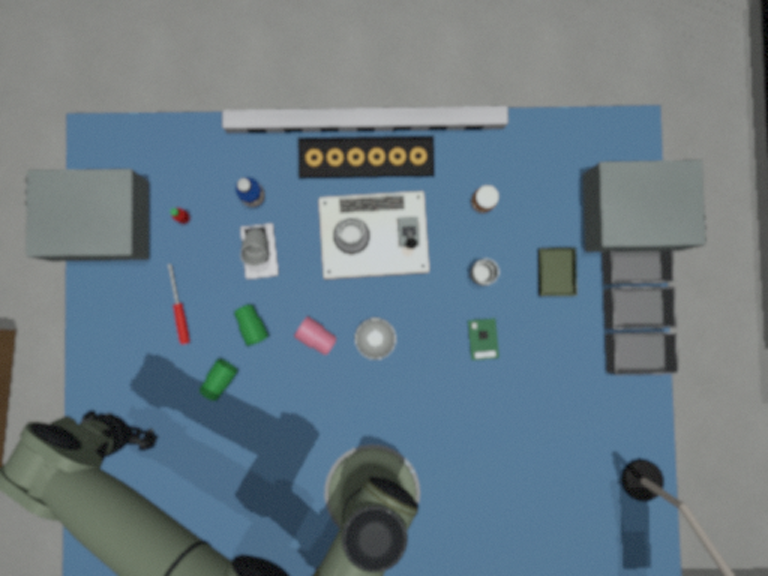

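```bash
python3 - <<'E'
from h import *
s=np.load("side0.npy",allow_pickle=True).item();t=np.load("top0.npy",allow_pickle=True).item()
R=lambda i,k:cv2.resize(i,None,fx=k,fy=k,interpolation=cv2.INTER_CUBIC)
a=R(s["img"][155:305,165:285],4)
b=[R(t["img"][y:y+50,x:x+50],4) for x,y in((148,138),(210,132),(298,156))]
cv2.imwrite("pics/z.png",np.hstack([a,np.vstack(b)])[:,:,::-1])
for n,c,z in(("top",t,.035),("side",s,.035)):
    g=c["img"].astype(int);m=((g.min(2)>170)&(g.max(2)-g.min(2)<25)).astype(np.uint8)
    for k in cv2.findContours(m,cv2.RETR_EXTERNAL,cv2.CHAIN_APPROX_NONE)[0]:
        if cv2.contourArea(k)>60:
            print(n,cv2.boundingRect(k),cv2.contourArea(k))
            if n=="top":
                P=onz(c,k.reshape(-1,2),z)[:,:2]; print(cv2.minAreaRect((P*1000).astype(np.float32)))
print(t["img"][226//1,163],t["img"][150,235])
E
```

```text
top (244, 220, 12, 11) 80.5
((377.6427917480469, -13.576034545898438), (36.09113693237305, 38.66838836669922), 43.9249267578125)
top (316, 176, 10, 12) 66.0
((535.2833862304688, -274.6602783203125), (36.2921257019043, 31.41396713256836), 43.789634704589844)
top (164, 150, 21, 35) 194.5
((595.7718505859375, 260.4583435058594), (73.03923034667969, 125.0191650390625), 89.57550811767578)
top (213, 128, 73, 57) 3092.0
((632.57666015625, -14.811233520507812), (197.03375244140625, 256.6611633300781), 2.6665198802948)
top (318, 124, 14, 14) 133.0
((722.2216186523438, -296.18939208984375), (47.05674362182617, 47.62940216064453), 43.9674186706543)
top (149, 71, 189, 13) 1635.0
((924.9451904296875, 0.831329345703125), (37.74724578857422, 697.5677490234375), 0.14850346744060516)
side (170, 280, 57, 23) 427.5
side (284, 216, 33, 19) 322.0
side (170, 194, 83, 52) 1655.5
side (203, 160, 15, 7) 70.0
side (0, 131, 166, 230) 13482.5
side (453, 32, 56, 85) 2562.0
side (504, 7, 8, 19) 90.5
side (485, 7, 17, 19) 146.5
side (80, 0, 305, 133) 16903.0
[ 48 111  73] [160 164 161]
```

View pics/z.png

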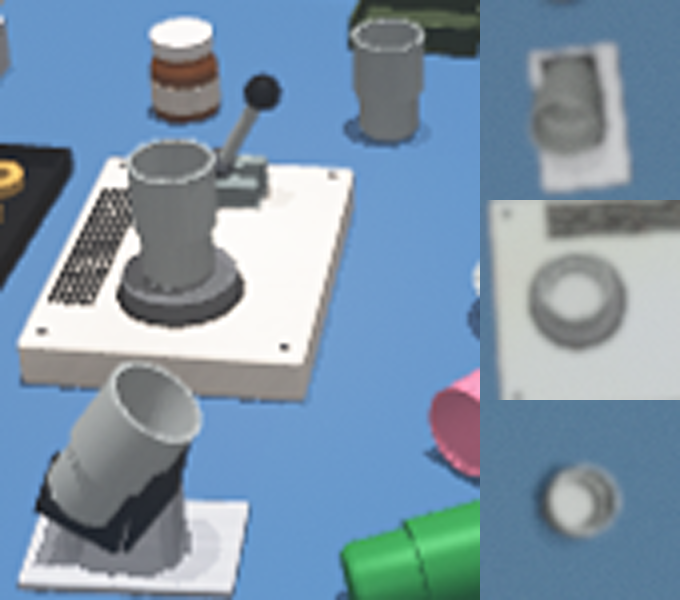

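```bash
cat >> h.py <<'E'
def tri(c1,p1,c2,p2):
    d=[ray(c,[p])[0] for c,p in((c1,p1),(c2,p2))];d=[v/np.linalg.norm(v) for v in d]
    A=[np.eye(3)-np.outer(v,v) for v in d]
    P=np.linalg.solve(A[0]+A[1],A[0]@c1["C"]+A[1]@c2["C"]);return P,np.linalg.norm(A[0]@(P-c1["C"]))+np.linalg.norm(A[1]@(P-c2["C"]))
E
python3 - <<'E'
from h import *
np.set_printoptions(precision=4,suppress=True)
s=np.load("side0.npy",allow_pickle=True).item();t=np.load("top0.npy",allow_pickle=True).item()
S=lambda x,y:(165+x/4-.4,155+y/4-.4)
print("seat side",onz(s,[S(173.5,160.5)],.143),"top",onz(t,[(233,154.3)],.143),tri(s,S(173.5,160.5),t,(233,154.3)))
print("potb side",onz(s,[S(388.5,36)],.09),"top",onz(t,[(323.2,181)],.09))
print("ball",onz(s,[S(262,91)],.12),tri(s,S(262,91),t,(274.3,161.7)))
print("hinge side block",onz(s,[S(235,190)],.055))
print("A rim",tri(s,S(154,404),t,(169,168.5)))
print("foot side",onz(s,[S(20,584),S(232,597),S(250,502)],.01))
print("foot top",onz(t,[(148+(x-480)/4-.4,138+y/4-.4) for x,y in((530,48),(613,43),(630,183),(543,190))],.01))
print("box side",onz(s,[S(20,348),S(308,372),S(355,172),S(110,157)],.035))
x=[(210+(495-480)/4,132+(200-200)/4)]
# A pot axis points in side: bottom outline
E
```

```text
seat side [[0.6262 0.0379 0.143 ]] top [[0.6246 0.0415 0.143 ]] (array([0.6247, 0.0416, 0.1452]), np.float64(0.0007088255057790166))
potb side [[ 0.5296 -0.2792  0.09  ]] top [[ 0.531  -0.2769  0.09  ]]
ball [[ 0.5991 -0.1126  0.12  ]] (array([ 0.5976, -0.1019,  0.1258]), np.float64(0.0022342785541334537))
hinge side block [[ 0.614  -0.0726  0.055 ]]
A rim (array([0.5803, 0.2662, 0.1136]), np.float64(0.0035498348602843247))
foot side [[0.6546 0.3181 0.01  ]
 [0.5273 0.3085 0.01  ]
 [0.5359 0.2243 0.01  ]]
foot top [[0.6643 0.3151 0.01  ]
 [0.6678 0.2379 0.01  ]
 [0.5367 0.2235 0.01  ]
 [0.5315 0.304  0.01  ]]
box side [[ 0.7198  0.1217  0.035 ]
 [ 0.5195  0.1183  0.035 ]
 [ 0.5352 -0.1459  0.035 ]
 [ 0.735  -0.1408  0.035 ]]
```

Call:
step_arm --moves '[-1, 32, -78.6, 0, 0, 0, 0.39, -1, 32, -78.6, 0, 0, 0, 0.39, -1, 32, -78.6, 0, 0, 0, 0.39, -1, 32, -78.6, 0, 0, 0, 0.39, -1, 32, -78.6, 0, 0, 0, 0.39, -1, 32, -78.6, 0, 0, 0, 0.39, -1, 32, -78.6, 0, 0, 0, 0.39, -1, 32, -78.6, 0, 0, 0, 0.39]'

```text
t: 0.9
ee_pos: [0.3582, 0.1411, 0.2313]
ee_rot: [-0.0, 1.0, 0.0, 0.0]
contact_force: [1.8, 0.6, -0.5]
opening: 0.999
grip_force: 0.0
```

Call:
step_arm --moves '[-1, 17.2, -41.5, 0, 0, 0, 0, -1, 17.2, -41.5, 0, 0, 0, 0, -1, 17.2, -41.5, 0, 0, 0, 0, -1, 17.2, -41.5, 0, 0, 0, 0, -1, 17.2, -41.5, 0, 0, 0, 0, -1, 17.2, -41.5, 0, 0, 0, 0, -1, 17.2, -41.5, 0, 0, 0, 0, -1, 17.2, -41.5, 0, 0, 0, 0]'

```text
t: 1.7
ee_pos: [0.5114, -0.2286, 0.2309]
ee_rot: [0.0, 1.0, 0.0, -0.0]
contact_force: [0.9, 0.1, 0.9]
opening: 0.999
grip_force: 0.0
```

Call:
step_arm --moves '[-1, 1.7, -4.5, 0, 0, 0, 0, -1, 1.7, -4.5, 0, 0, 0, 0, -1, 1.7, -4.5, 0, 0, 0, 0, -1, 1.7, -4.5, -5, 0, 0, 0, -1, 1.7, -4.5, -8, 0, 0, 0, -1, 1.7, -4.5, -10, 0, 0, 0, -1, 1.7, -4.5, -10, 0, 0, 0, -1, 1.7, -4.5, -10, 0, 0, 0]'

```text
t: 2.5
ee_pos: [0.5281, -0.2704, 0.1319]
ee_rot: [-0.001, 1.0, 0.0, -0.0]
contact_force: [-0.1, -0.5, 0.7]
opening: 0.998
grip_force: 0.0
```

Call:
step_arm --moves '[-1, 0.2, -0.8, 0, 0, 0, 0, -1, 0.2, -0.8, -4, 0, 0, 0, -1, 0.2, -0.8, -8.3, 0, 0, 0, -1, 0.2, -0.8, -8.3, 0, 0, 0, 0, 0.2, -0.8, -8.3, 0, 0, 0, 1, 0.2, -0.8, -8.3, 0, 0, 0, 1, 0.2, -0.8, -8.3, 0, 0, 0, 1, 0.2, -0.8, -8.3, 0, 0, 0]'

```text
t: 3.3
ee_pos: [0.5323, -0.2808, 0.0514]
ee_rot: [-0.0, 1.0, -0.001, 0.002]
contact_force: [-0.3, 1.2, 7.7]
opening: 0.693
grip_force: 65.3
```

Call:
step_arm --moves '[1, 0, 0, 0, 0, 0, 0, 1, 0, 0, 0, 0, 0, 0, 1, 0, 0, 2, 0, 0, 0, 1, 0, 0, 6, 0, 0, 0, 1, 0, 0, 10, 0, 0, 0, 1, 0, 0, 15, 0, 0, 0, 1, 0, 0, 20, 0, 0, 0, 1, 0, 0, 20, 0, 0, 0]'

```text
t: 4.1
ee_pos: [0.5339, -0.282, 0.2578]
ee_rot: [-0.0, 1.0, -0.004, 0.006]
contact_force: [0.6, -1.3, -2.9]
opening: 0.693
grip_force: 65.4
```

Call:
step_arm --moves '[1, 9.2, 32.2, 0, 0, 0, 0, 1, 9.2, 32.2, 0, 0, 0, 0, 1, 9.2, 32.2, 0, 0, 0, 0, 1, 9.2, 32.2, 0, 0, 0, 0, 1, 9.2, 32.2, 0, 0, 0, 0, 1, 9.2, 32.2, 0, 0, 0, 0, 1, 9.2, 32.2, 0, 0, 0, 0, 1, 9.2, 32.2, 0, 0, 0, 0]'

```text
t: 4.9
ee_pos: [0.6227, 0.0472, 0.2483]
ee_rot: [-0.003, 1.0, 0.001, 0.0]
contact_force: [-0.1, -0.3, -2.5]
opening: 0.694
grip_force: 65.7
```

Call:
step_arm --moves '[1, 0, 0, -2.5, 0, 0, 0, 1, 0, 0, -2.5, 0, 0, 0, 1, 0, 0, -2.5, 0, 0, 0]'

```text
t: 5.2
ee_pos: [0.6215, 0.0418, 0.2232]
ee_rot: [0.0, 1.0, -0.0, -0.001]
contact_force: [0.5, 0.2, -0.8]
opening: 0.7
grip_force: 65.8
```

```bash
python3 - <<'E'
from h import *
s=cap("side");t=cap("top");np.save("side1.npy",s,allow_pickle=True);np.save("top1.npy",t,allow_pickle=True)
print(bot.state()["ee_pos"],bot.state()["ee_rot"])
R=lambda i,k:cv2.resize(i,None,fx=k,fy=k,interpolation=cv2.INTER_CUBIC)
a=R(s["img"][150:250,160:270],5);b=R(t["img"][125:185,200:270],3.5)
o=np.zeros((600,800,3),np.uint8);o[:500,:550]=a;o[:210,555:800]=b;cv2.imwrite("pics/z1.png",o[:,:,::-1])
E
```

```text
[0.62258295 0.04166926 0.22439282] [ 4.48504381e-04  9.99999734e-01 -8.59839182e-05  5.68292814e-04]
```

View pics/z1.png

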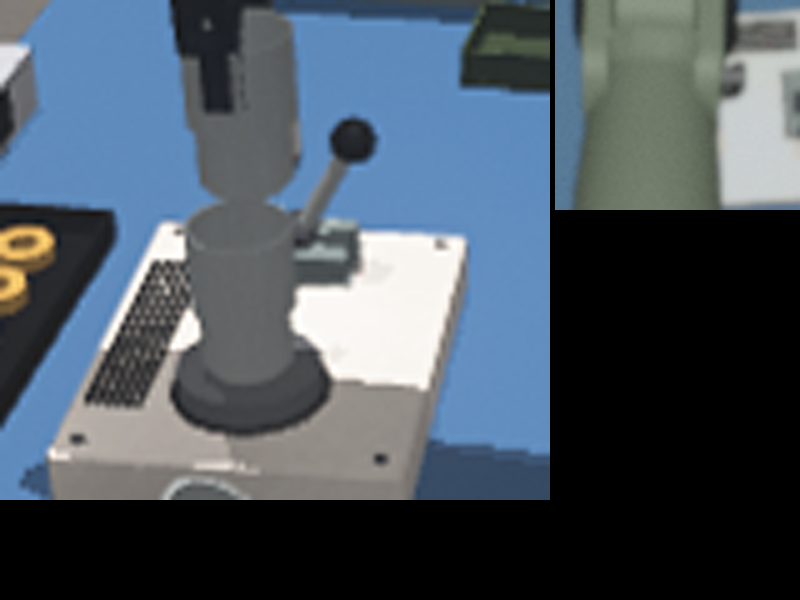

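```bash
cat >> h.py <<'E'
def edge(v,a,b):
    "subpixel strongest edge of profile v (n,3) between indices a,b"
    g=np.linalg.norm(np.gradient(cv2.GaussianBlur(v.astype(np.float32)[:,None,:],(1,3),0)[:,0],axis=0),axis=1)
    i=a+int(np.argmax(g[a:b]));l=g[i-1:i+2];d=l[0]-2*l[1]+l[2]
    return i+(0.5*(l[0]-l[2])/d if d else 0)
def az(c,row,l,r):
    "azimuth of mid silhouette at a row; l,r=(a,b) windows"
    e=[edge(c["img"][row],*l),edge(c["img"][row],*r)]
    d=ray(c,[(x,row) for x in e]);A=np.arctan2(d[:,0],-d[:,1]);return A.mean(),A[1]-A[0],e
E
python3 - <<'E'
from h import *
np.set_printoptions(precision=4,suppress=True)
s=np.load("side0.npy",allow_pickle=True).item();s1=np.load("side1.npy",allow_pickle=True).item()
print("seat0");[print(r,az(s,r,(194,201),(216,224))) for r in range(192,208,2)]
print("seat1");[print(r,az(s1,r,(194,201),(216,224))) for r in range(196,208,2)]
print("held");[print(r,az(s1,r,(196,203),(216,223))) for r in range(176,187,2)]
x=208;print("col seat0",x,s["img"][186:206,x].sum(1),"\ncol held1",209,s1["img"][184:206,209].sum(1))
E
```

```text
seat0
192 (np.float64(0.29951142555954974), np.float64(-0.044012920241767284), [np.float32(200.0554), np.float32(217.8554)])
194 (np.float64(0.3044095309965461), np.float64(-0.04684199622873869), [np.float32(197.67117), np.float32(216.58934)])
196 (np.float64(0.30730421965817134), np.float64(-0.059636504729342066), [np.float32(194.08543), np.float32(218.1294)])
198 (np.float64(0.3073386325164358), np.float64(-0.05021064942499348), [np.float32(196.17427), np.float32(216.36517)])
200 (np.float64(0.3040380310765206), np.float64(-0.05507619976266487), [np.float32(196.71387), np.float32(218.78876)])
202 (np.float64(0.30575861414764516), np.float64(-0.05545236383170982), [np.float32(196.13376), np.float32(218.31192)])
204 (np.float64(0.305696053532331), np.float64(-0.05636428886864692), [np.float32(196.16617), np.float32(218.65137)])
206 (np.float64(0.30592470725968324), np.float64(-0.052438136179521644), [np.float32(197.05203), np.float32(217.91783)])
seat1
196 (np.float64(0.30100192925169433), np.float64(-0.07136598957219031), [np.float32(194.2632), np.float32(222.99738)])
198 (np.float6
[... 803 characters left out ...]
float32(219.44797)])
180 (np.float64(0.29660588679487276), np.float64(-0.05087071242844082), [np.float32(198.77249), np.float32(219.64383)])
182 (np.float64(0.29691982300962116), np.float64(-0.050713892165297814), [np.float32(198.85376), np.float32(219.61069)])
184 (np.float64(0.2981846456864242), np.float64(-0.0477923752176872), [np.float32(199.11276), np.float32(218.6304)])
186 (np.float64(0.2997203636032888), np.float64(-0.04433580114338498), [np.float32(199.37003), np.float32(217.43675)])
col seat0 208 [329 471 463 477 449 314 323 324 324 328 328 327 322 371 431 332 339 340
 340 339] 
col held1 209 [299 299 298 299 301 297 292 293 294 292 294 297 292 294 294 304 315 304
 303 302 303 300]
```

```bash
python3 - <<'E'
from h import *
np.set_printoptions(precision=4,suppress=True)
s=np.load("side0.npy",allow_pickle=True).item();s1=np.load("side1.npy",allow_pickle=True).item()
def side(c,rows,w,sg,r,rg):
    h=np.arcsin(r/rg);o=[]
    for k in rows:
        e=edge(c["img"][k],*w);d=ray(c,[(e,k)])[0];o.append(np.arctan2(d[0],-d[1])+sg*h)
    return np.array(o)
rg=1.092
# image left = +x = larger azimuth
print("seat up L",side(s,range(194,210),(194,200),-1,.03,rg))
print("seat up R",side(s,range(194,210),(215,222),1,.03,rg))
print("seat lo L",side(s,range(212,222),(196,203),-1,.026,rg))
print("seat lo R",side(s,range(212,222),(214,222),1,.026,rg))
print("held lo L",side(s1,range(172,188),(196,203),-1,.026,rg))
print("held up R",side(s1,range(153,176),(215,223),1,.03,rg))
print("rim back/front",onz(s,[(208,190.5),(208,200.5)],.143))
print("L raw",[s["img"][k,192:202].sum(1) for k in(198,203,216)],[s["img"][k,213:223].sum(1) for k in(198,203,216)])
E
```

```text
seat up L [0.3004 0.3019 0.3096 0.3031 0.305  0.305  0.3041 0.3047 0.306  0.3041
 0.3064 0.3096 0.3047 0.3126 0.3126 0.3035]
seat up R [0.3085 0.3034 0.305  0.3066 0.3097 0.296  0.304  0.3043 0.3055 0.3052
 0.305  0.3051 0.3072 0.3042 0.3055 0.3056]
seat lo L [0.3127 0.3132 0.3045 0.3043 0.304  0.3046 0.3065 0.3113 0.3138 0.3152]
seat lo R [0.305  0.3058 0.3053 0.3053 0.3041 0.2992 0.2962 0.3012 0.3038 0.3051]
held lo L [0.302  0.302  0.3017 0.3014 0.2992 0.2983 0.2982 0.2979 0.2982 0.2985
 0.2985 0.2983 0.2983 0.2981 0.2981 0.2965]
held up R [0.3014 0.2992 0.2987 0.2987 0.2987 0.2987 0.2984 0.2986 0.2985 0.298
 0.2982 0.2983 0.2985 0.2984 0.2982 0.2984 0.2984 0.2983 0.2985 0.2986
 0.2988 0.2988 0.2991]
rim back/front [[0.6323 0.0151 0.143 ]
 [0.618  0.068  0.143 ]]
L raw [array([750, 749, 754, 762, 749, 362, 540, 465, 437, 362], dtype=uint64), array([263, 307, 215, 349, 202, 342, 326, 327, 330, 335], dtype=uint64), array([203, 255, 319, 685, 759, 749, 758, 752, 412, 316], dtype=uint64)] [array([446, 551, 551, 436, 315, 296, 161, 180, 216, 274], dtype=uint64), array([353, 354, 352, 351, 351, 332, 288, 266, 272, 270], dtype=uint64), array([338, 337, 337, 328, 314, 434, 688, 754, 757, 758], dtype=uint64)]
```

Call:
step_arm --moves '[1, 0.7, 0, 0, 0, 0, 0, 1, 0.7, 0, -1, 0, 0, 0, 1, 0.7, 0, -2, 0, 0, 0, 1, 0.7, 0, -2, 0, 0, 0, 1, 0.7, 0, -2, 0, 0, 0]'

```text
t: 5.8
ee_pos: [0.6287, 0.0425, 0.2025]
ee_rot: [-0.0, 1.0, 0.0, -0.001]
contact_force: [-0.7, 0.1, -1.2]
opening: 0.692
grip_force: 65.7
```

Call:
step_arm --moves '[1, 0, 0, -0.4, 0, 0, 0, 1, 0, 0, -0.8, 0, 0, 0, 1, 0, 0, -1.2, 0, 0, 0, 1, 0, 0, -1.2, 0, 0, 0]'

```text
t: 6.2
ee_pos: [0.6292, 0.0422, 0.1909]
ee_rot: [-0.0, 1.0, -0.0, -0.0]
contact_force: [0.3, -0.6, -1.1]
opening: 0.697
grip_force: 65.8
```

Call:
step_arm --moves '[1, 0, 0, -0.3, 0, 0, 0, 1, 0, 0, -0.6, 0, 0, 0, 1, 0, 0, -0.9, 0, 0, 0, 1, 0, 0, -0.9, 0, 0, 0]'

```text
t: 6.6
ee_pos: [0.6296, 0.0408, 0.1823]
ee_rot: [0.0, 1.0, -0.002, 0.0]
contact_force: [1.1, -4.9, 0.3]
opening: 0.699
grip_force: 65.9
```

Call:
step_arm --moves '[1, 0, -0.15, -0.3, 0, 0, 0, 1, 0, -0.15, -0.7, 0, 0, 0, 1, 0, -0.15, -1.1, 0, 0, 0, 1, 0, -0.15, -1.5, 0, 0, 0, 1, 0, -0.15, -1.9, 0, 0, 0, 1, 0, -0.15, -1.9, 0, 0, 0]'

```text
t: 7.2
ee_pos: [0.6292, 0.0406, 0.1625]
ee_rot: [0.0, 1.0, -0.0, -0.0]
contact_force: [2.2, -4.9, -4.7]
opening: 0.697
grip_force: 65.6
```

Call:
step_arm --moves '[1, 0, -0.1, -0.3, 0, 0, 0, 1, 0, -0.1, -0.6, 0, 0, 0, 1, 0, -0.1, -0.9, 0, 0, 0, 1, 0, -0.1, -1.0, 0, 0, 0, 1, 0, -0.1, -1.0, 0, 0, 0]'

```text
t: 7.7
ee_pos: [0.6293, 0.0403, 0.1542]
ee_rot: [-0.0, 1.0, 0.0, 0.0]
contact_force: [-0.6, -1.6, 5.4]
opening: 0.694
grip_force: 66.3
```

Call:
step_arm --moves '[1, 0, 0, -0.15, 0, 0, 0, 1, 0, 0, -0.15, 0, 0, 0, 1, 0, 0, -0.15, 0, 0, 0]'

```text
t: 8.0
ee_pos: [0.6294, 0.0404, 0.1533]
ee_rot: [-0.0, 1.0, 0.0, 0.001]
contact_force: [-2.6, -1.4, 7.6]
opening: 0.696
grip_force: 66.6
```

Call:
step_arm --moves '[0, 0, 0, 0, 0, 0, 0, -1, 0, 0, 0, 0, 0, 0, -1, 0, 0, 0, 0, 0, 0, -1, 0, 0, 0, 0, 0, 0, -1, 0, 0, 0, 0, 0, 0, -1, 0, 0, 3, 0, 0, 0, -1, 0, 0, 7, 0, 0, 0, -1, 0, 0, 12, 0, 0, 0]'

```text
t: 8.8
ee_pos: [0.6279, 0.0402, 0.271]
ee_rot: [-0.0, 1.0, 0.0, -0.002]
contact_force: [0.9, -0.1, -0.7]
opening: 0.999
grip_force: 0.0
```

```bash
python3 - <<'E'
from h import *
from scipy.spatial.transform import Rotation as Ro
np.set_printoptions(precision=4,suppress=True)
s=np.load("side0.npy",allow_pickle=True).item();t=np.load("top0.npy",allow_pickle=True).item()
S=lambda x,y:(165+x/4-.4,155+y/4-.4)
for yaw in(.07,.09):
    n=np.array([-np.sin(yaw),np.cos(yaw),0]);F=np.array([.597,.270,0])
    for c,p in((s,S(154,404)),(t,(169,168.5))):
        d=ray(c,[p])[0];print(yaw,c["C"]+d*((F-c["C"])@n/(d@n)))
    th=np.radians(35);u=np.array([-np.sin(th)*np.cos(yaw),-np.sin(th)*np.sin(yaw),np.cos(th)])
    print("u",u,"rotvec",(Ro.from_euler("z",yaw)*Ro.from_euler("y",-th)).as_rotvec())
# project rim circle for check, and foot/pot outline of predicted pot
import sys
yaw=.08;n=np.array([-np.sin(yaw),np.cos(yaw),0]);u=np.array([-np.sin(th)*np.cos(yaw),-np.sin(th)*np.sin(yaw),np.cos(th)]);v=np.cross(n,u)
o=[]
for k in("s","t"):
    c=s if k=="s" else t;i=cv2.resize(c["img"][215:305,165:235] if k=="s" else c["img"][140:195,145:195],None,fx=6,fy=6,interpolation=cv2.INTER_CUBIC)
    off=np.array((165,215) if k=="s" else (145,140))
    rim=np.array([.580,.2685,.1145])
    for h,r in((0,.03),(-.05,.03),(-.09,.026)):
        P=[rim+h*u+r*(np.cos(a)*n+np.sin(a)*v) for a in np.linspace(0,6.283,40)]
        q=((proj(c,P)-off+.5)*6).astype(np.int32);cv2.polylines(i,[q],True,(255,0,0),1)
    z=np.zeros((540,420,3),np.uint8);z[:i.shape[0],:i.shape[1]]=i[:540,:420];o.append(z)
cv2.imwrite("pics/a.png",np.hstack(o)[:,:800,::-1])
E
```

```text
0.07 [0.5777 0.2686 0.1157]
0.07 [0.5838 0.2691 0.0975]
u [-0.5722 -0.0401  0.8192] rotvec [ 0.0214 -0.6106  0.0678]
0.09 [0.5778 0.2683 0.1153]
0.09 [0.5836 0.2688 0.0993]
u [-0.5713 -0.0516  0.8192] rotvec [ 0.0275 -0.6104  0.0872]
```

View pics/a.png

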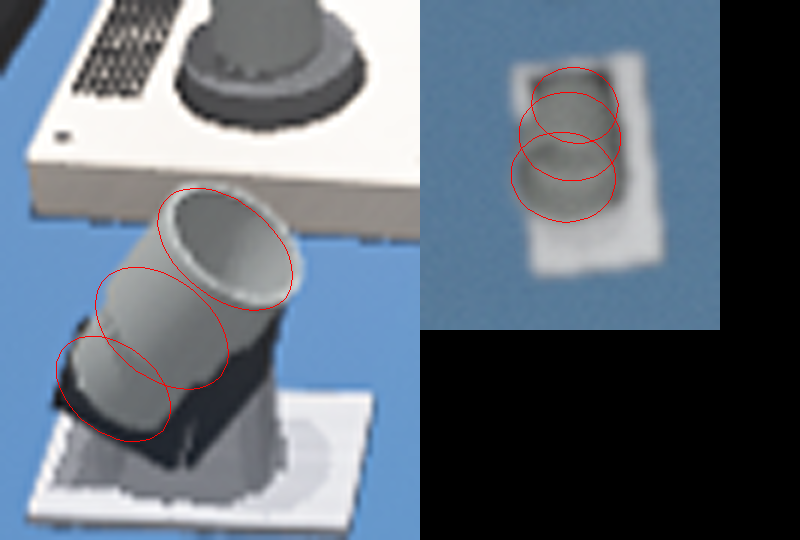

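Call:
step_arm --moves '[-1, -8, 22.6, 0, 0.0245, -0.6105, 0.0775, -1, -8, 22.6, 0, 0.0245, -0.6105, 0.0775, -1, -8, 22.6, 0, 0.0245, -0.6105, 0.0775, -1, -8, 22.6, 0, 0.0245, -0.6105, 0.0775, -1, -8, 22.6, 0, 0.0245, -0.6105, 0.0775, -1, -8, 22.6, 0, 0.0245, -0.6105, 0.0775, -1, -8, 22.6, 0, 0.0245, -0.6105, 0.0775, -1, -8, 22.6, 0, 0.0245, -0.6105, 0.0775]'

```text
t: 9.6
ee_pos: [0.5504, 0.2655, 0.2726]
ee_rot: [-0.038, 0.953, 0.012, 0.301]
contact_force: [0.6, 0.2, 0.3]
opening: 1.003
grip_force: 0.0
```

Call:
step_arm --moves '[-1, -0.2, 0, -4, 0, 0, 0, -1, -0.2, 0, -8, 0, 0, 0, -1, -0.2, 0, -11.6, 0, 0, 0, -1, -0.2, 0, -11.6, 0, 0, 0, -1, -0.2, 0, -11.6, 0, 0, 0]'

```text
t: 10.1
ee_pos: [0.5486, 0.2647, 0.1559]
ee_rot: [-0.037, 0.953, 0.011, 0.3]
contact_force: [-0.1, -0.1, 0.8]
opening: 1.003
grip_force: 0.0
```

```bash
python3 - <<'E'
from h import *
s=cap("side");print(bot.state()["ee_pos"]);save(s,"h.png",(150,150,270,300),4)
E
```

```text
[0.5495075  0.26542692 0.15764333]
```

View pics/h.png

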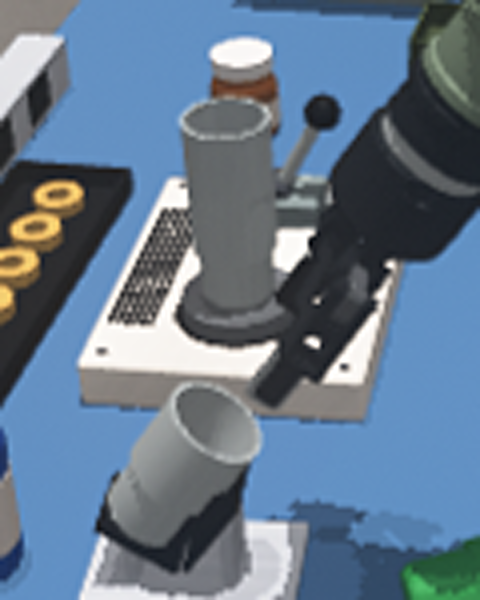

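Call:
step_arm --moves '[-1, 1.3, 0.1, -1.9, 0, 0, 0, -1, 2.6, 0.2, -3.7, 0, 0, 0, -1, 3.9, 0.3, -5.5, 0, 0, 0, -1, 5.1, 0.4, -7.3, 0, 0, 0, -1, 5.1, 0.4, -7.3, 0, 0, 0, -1, 5.1, 0.4, -7.3, 0, 0, 0]'

```text
t: 10.75
ee_pos: [0.5997, 0.2701, 0.0848]
ee_rot: [-0.038, 0.953, 0.012, 0.302]
contact_force: [-0.7, 0.5, 0.8]
opening: 0.996
grip_force: 0.0
```

Call:
step_arm --moves '[0, 0, 0, 0, 0, 0, 0, 1, 0, 0, 0, 0, 0, 0, 1, 0, 0, 0, 0, 0, 0, 1, 0, 0, 0, 0, 0, 0, 1, 0, 0, 0, 0, 0, 0, 1, 0, 0, 0, 0, 0, 0]'

```text
t: 11.35
ee_pos: [0.5987, 0.2701, 0.085]
ee_rot: [-0.038, 0.953, 0.012, 0.302]
contact_force: [-5.0, -2.5, 7.0]
opening: 0.692
grip_force: 62.6
```

Call:
step_arm --moves '[1, -1.1, -0.1, 1.6, 0, 0, 0, 1, -2.8, -0.2, 4.1, 0, 0, 0, 1, -5.7, -0.5, 8.2, 0, 0, 0, 1, -5.7, -0.5, 13, 0, 0, 0, 1, -5.7, -0.5, 18, 0, 0, 0, 1, -5.7, -0.5, 21.5, 0, 0, 0, 1, -5.7, -0.5, 21.5, 0, 0, 0]'

```text
t: 12.05
ee_pos: [0.5439, 0.2665, 0.3065]
ee_rot: [-0.038, 0.951, 0.014, 0.306]
contact_force: [1.2, 0.6, -0.9]
opening: 0.695
grip_force: 66.8
```

Call:
step_arm --moves '[1, 0, 0, 0, -0.0245, 0.6105, -0.0775, 1, 0, 0, 0, -0.0245, 0.6105, -0.0775, 1, 0, 0, 0, -0.0245, 0.6105, -0.0775, 1, 0, 0, 0, -0.0245, 0.6105, -0.0775, 1, 0, 0, 0, -0.0245, 0.6105, -0.0775, 1, 0, 0, 0, -0.0245, 0.6105, -0.0775]'

```text
t: 12.65
ee_pos: [0.5418, 0.2645, 0.295]
ee_rot: [0.0, 1.0, -0.001, -0.002]
contact_force: [-0.5, -0.2, -1.6]
opening: 0.694
grip_force: 66.6
```

Call:
step_arm --moves '[1, 8.6, -22.4, 0, 0, 0, 0, 1, 8.6, -22.4, 0, 0, 0, 0, 1, 8.6, -22.4, 0, 0, 0, 0, 1, 8.6, -22.4, 0, 0, 0, 0, 1, 8.6, -22.4, 0, 0, 0, 0, 1, 8.6, -22.4, 0, 0, 0, 0, 1, 8.6, -22.4, -2.5, 0, 0, 0, 1, 8.6, -22.4, -2.5, 0, 0, 0]'

```text
t: 13.45
ee_pos: [0.6245, 0.0414, 0.27]
ee_rot: [-0.0, 1.0, 0.0, -0.002]
contact_force: [-0.8, 0.7, -2.1]
opening: 0.692
grip_force: 66.6
```

```bash
cat >> h.py <<'E'
def side(c,rows,w,sg,r,rg=1.092):
    h=np.arcsin(r/rg);o=[]
    for k in rows:
        e=edge(c["img"][k],*w);d=ray(c,[(e,k)])[0];o.append(np.arctan2(d[0],-d[1])+sg*h)
    return np.array(o)
E
python3 - <<'E'
from h import *
np.set_printoptions(precision=4,suppress=True)
s=cap("side");np.save("side2.npy",s,allow_pickle=True);print(bot.state()["ee_pos"],bot.state()["ee_rot"]);save(s,"i.png",(160,110,270,230),5)
st=bot.state()["ee_pos"];p=proj(s,[(.628,.0403,z) for z in(.143,.193,st[2]-.05,st[2]-.01,st[2]+.04)]);print(p)
E
```

```text
[0.6251 0.0418 0.2716] [-0.0005  1.      0.0001 -0.0017]
[[207.1022 195.1059]
 [205.8031 178.9438]
 [205.0383 169.4135]
 [203.9378 155.6836]
 [202.5124 137.8652]]
```

View pics/i.png

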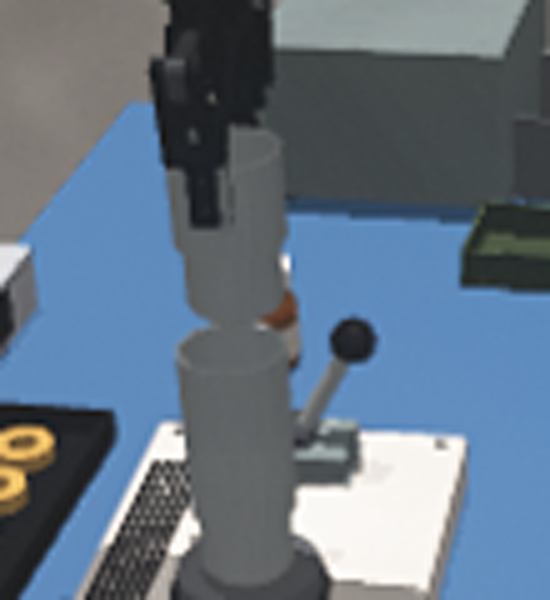

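```bash
python3 - <<'E'
from h import *
np.set_printoptions(precision=4,suppress=True)
s=np.load("side2.npy",allow_pickle=True).item()
print("held lo L",side(s,range(160,174),(194,201),-1,.026))
print("held up R",side(s,range(138,158),(213,221),1,.03))
print("potB L",side(s,range(182,204),(193,199),-1,.03))
print("potB R",side(s,range(182,204),(215,222),1,.03))
E
```

```text
held lo L [0.3022 0.3006 0.3007 0.3006 0.3008 0.3009 0.3008 0.3007 0.3004 0.3007
 0.3005 0.2993 0.2976 0.2944]
held up R [0.3007 0.3014 0.3018 0.3027 0.3023 0.3021 0.3017 0.3019 0.3018 0.3019
 0.3022 0.3024 0.3012 0.3015 0.3012 0.3012 0.301  0.301  0.301  0.3018]
potB L [0.305  0.3052 0.3049 0.3047 0.3047 0.3046 0.3048 0.3049 0.3047 0.3047
 0.3045 0.3046 0.3052 0.306  0.309  0.3044 0.3044 0.3044 0.3042 0.3048
 0.306  0.304 ]
potB R [0.2995 0.3003 0.3028 0.3045 0.3051 0.305  0.3045 0.3047 0.305  0.3052
 0.3012 0.3027 0.2975 0.3    0.3003 0.3053 0.3055 0.2957 0.3038 0.3044
 0.3061 0.3058]
```

Call:
step_arm --moves '[1, 0.5, -0.15, 0, 0, 0, 0, 1, 0.5, -0.15, -1, 0, 0, 0, 1, 0.5, -0.15, -2, 0, 0, 0, 1, 0.5, -0.15, -2, 0, 0, 0, 1, 0.5, -0.15, -2, 0, 0, 0]'

```text
t: 14.0
ee_pos: [0.6319, 0.0396, 0.2523]
ee_rot: [-0.0, 1.0, 0.0, -0.001]
contact_force: [-0.1, -0.5, -1.6]
opening: 0.697
grip_force: 66.6
```

Call:
step_arm --moves '[1, 0, 0, -0.4, 0, 0, 0, 1, 0, 0, -0.8, 0, 0, 0, 1, 0, 0, -1.2, 0, 0, 0, 1, 0, 0, -1.5, 0, 0, 0, 1, 0, 0, -1.5, 0, 0, 0]'

```text
t: 14.5
ee_pos: [0.6316, 0.0396, 0.2371]
ee_rot: [-0.0, 1.0, 0.0, -0.001]
contact_force: [-0.2, -0.3, -2.3]
opening: 0.692
grip_force: 66.7
```

Call:
step_arm --moves '[1, 0, 0.05, -0.4, 0, 0, 0, 1, 0, 0.05, -0.8, 0, 0, 0, 1, 0, 0.05, -1.2, 0, 0, 0, 1, 0, 0.05, -1.2, 0, 0, 0]'

```text
t: 14.9
ee_pos: [0.6317, 0.04, 0.2249]
ee_rot: [-0.0, 1.0, 0.0, -0.001]
contact_force: [0.1, 0.7, -3.1]
opening: 0.694
grip_force: 66.8
```

Inside without contact; keep going.

Call:
step_arm --moves '[1, 0, 0, -0.4, 0, 0, 0, 1, 0, 0, -0.8, 0, 0, 0, 1, 0, 0, -1.2, 0, 0, 0, 1, 0, 0, -1.6, 0, 0, 0, 1, 0, 0, -1.6, 0, 0, 0]'

```text
t: 15.4
ee_pos: [0.6319, 0.04, 0.2089]
ee_rot: [-0.0, 1.0, 0.0, -0.001]
contact_force: [-0.5, 0.4, -2.3]
opening: 0.694
grip_force: 66.8
```

Call:
step_arm --moves '[1, 0, 0, -0.2, 0, 0, 0, 1, 0, 0, -0.4, 0, 0, 0, 1, 0, 0, -0.4, 0, 0, 0]'

```text
t: 15.7
ee_pos: [0.6322, 0.0399, 0.2056]
ee_rot: [-0.0, 1.0, -0.0, -0.0]
contact_force: [-0.2, 0.2, -2.8]
opening: 0.694
grip_force: 66.8
```

Call:
step_arm --moves '[1, 0, 0, -0.2, 0, 0, 0, 1, 0, 0, -0.4, 0, 0, 0, 1, 0, 0, -0.4, 0, 0, 0]'

```text
t: 16.0
ee_pos: [0.6326, 0.0399, 0.2033]
ee_rot: [-0.0, 1.0, -0.0, 0.001]
contact_force: [-3.9, 0.7, 5.1]
opening: 0.693
grip_force: 67.6
```

Call:
step_arm --moves '[1, -0.1, 0, -0.1, 0, 0, 0, 1, -0.1, 0, -0.2, 0, 0, 0, 1, -0.1, 0, -0.2, 0, 0, 0, 0, -0.1, 0, -0.2, 0, 0, 0, -1, -0.1, 0, -0.2, 0, 0, 0, -1, -0.1, 0, -0.2, 0, 0, 0, -1, -0.1, 0, -0.2, 0, 0, 0, -1, -0.1, 0, -0.2, 0, 0, 0]'

```text
t: 16.8
ee_pos: [0.6313, 0.0399, 0.1996]
ee_rot: [-0.0, 1.0, -0.0, -0.0]
contact_force: [0.3, -1.0, -1.0]
opening: 1.001
grip_force: 0.0
```

Call:
step_arm --moves '[-1, 0, 0, 2, 0, 0, 0, -1, 0, 0, 5, 0, 0, 0, -1, 0, 0, 7.5, 0, 0, 0, -0.2, 0, 0, 7.5, 0, 0, 0, -0.2, -0.3, 0, 7.5, 0, 0, 0, -0.2, -0.3, 0, 7.5, 0, 0, 0, -0.2, -0.3, 0, 7.5, 0, 0, 0]'

```text
t: 17.5
ee_pos: [0.6274, 0.04, 0.2734]
ee_rot: [-0.0, 1.0, 0.0, -0.001]
contact_force: [0.8, -0.6, -0.4]
opening: 0.597
grip_force: 0.0
```

```bash
python3 - <<'E'
from h import *
np.set_printoptions(precision=4,suppress=True)
s=cap("side");np.save("side3.npy",s,allow_pickle=True);print(bot.state()["ee_pos"],bot.state()["opening"]);save(s,"j.png",(160,100,270,220),5)
E
```

```text
[0.6276 0.04   0.2736] 0.5993157575521069
```

View pics/j.png

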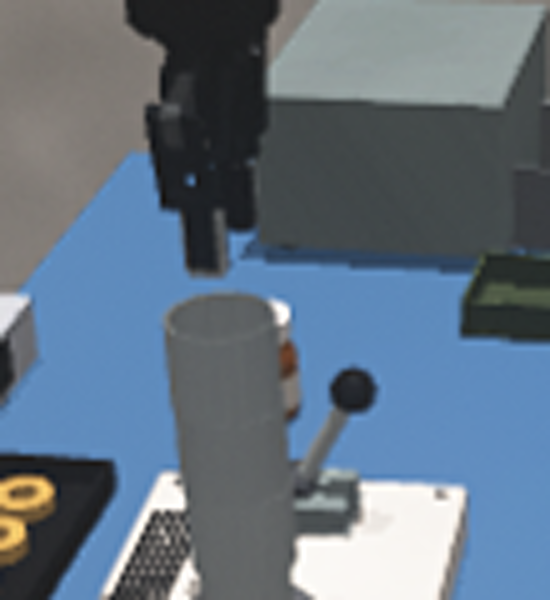

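Call:
step_arm --moves '[-0.2, 0, 0, -1, 0, 0, 0, -0.2, 0, 0, -2, 0, 0, 0, -0.2, 0, 0, -2.7, 0, 0, 0, -0.2, 0, 0, -3.1, 0, 0, 0, -0.2, 0, 0, -3.3, 0, 0, 0, -0.2, 0, 0, -3.3, 0, 0, 0]'

```text
t: 18.15
ee_pos: [0.6282, 0.0399, 0.2415]
ee_rot: [-0.0, 1.0, 0.0, -0.0]
contact_force: [-0.1, 0.3, -0.6]
opening: 0.603
grip_force: 0.0
```

Call:
step_arm --moves '[-0.2, 0, 0, -0.2, 0, 0, 0, -0.2, 0, 0, -0.4, 0, 0, 0, -0.2, 0, 0, -0.6, 0, 0, 0, -0.2, 0, 0, -0.8, 0, 0, 0, -0.2, 0, 0, -0.8, 0, 0, 0]'

```text
t: 18.65
ee_pos: [0.6286, 0.04, 0.2352]
ee_rot: [-0.0, 1.0, -0.0, 0.001]
contact_force: [-1.4, -0.7, 5.8]
opening: 0.6
grip_force: 3.0
```

Call:
step_arm --moves '[-0.2, 0, 0, -0.2, 0, 0, 0, -0.2, 0, 0, -0.4, 0, 0, 0, -0.2, 0, 0, -0.6, 0, 0, 0, -0.2, 0, 0, -0.8, 0, 0, 0, -0.2, 0, 0, -0.8, 0, 0, 0]'

```text
t: 19.15
ee_pos: [0.6287, 0.0399, 0.2276]
ee_rot: [-0.0, 1.0, -0.0, 0.001]
contact_force: [-1.6, -0.1, 7.5]
opening: 0.598
grip_force: 3.8
```

Call:
step_arm --moves '[-0.2, 0, 0, -0.2, 0, 0, 0, -0.2, 0, 0, -0.4, 0, 0, 0, -0.2, 0, 0, -0.6, 0, 0, 0, -0.2, 0, 0, -0.8, 0, 0, 0, -0.2, 0, 0, -0.8, 0, 0, 0]'

```text
t: 19.65
ee_pos: [0.6303, 0.0399, 0.2255]
ee_rot: [-0.0, 1.0, -0.0, 0.005]
contact_force: [-9.3, 0.2, 33.4]
opening: 0.598
grip_force: 16.8
```

Call:
step_arm --moves '[-0.2, 0, 0, 1, 0, 0, 0, -0.2, 0, 0, 3, 0, 0, 0, -0.2, 0, 0, 6, 0, 0, 0, -0.2, 0, 0, 6, 0, 0, 0]'

```text
t: 20.05
ee_pos: [0.6303, 0.0399, 0.2822]
ee_rot: [-0.0, 1.0, -0.0, 0.004]
contact_force: [0.4, -0.0, -0.4]
opening: 0.599
grip_force: 0.0
```

```bash
python3 - <<'E'
from h import *
np.set_printoptions(precision=4,suppress=True)
a=np.load("side3.npy",allow_pickle=True).item();s=cap("side");np.save("side4.npy",s,allow_pickle=True);print(bot.state()["ee_pos"])
# rim front/back edges along column, before/after; predicted rows
for c in(a,s): print([c["img"][150:178,x].sum(1) for x in(200,204)])
print(proj(a,[(.618,.068,.243),(.618,.068,.229),(.632,.0105,.243),(.632,.0105,.229)]))
o=np.hstack([cv2.resize(c["img"][150:235,185:225],None,fx=7,fy=7,interpolation=cv2.INTER_CUBIC) for c in(a,s)]);cv2.imwrite("pics/k.png",o[:,:,::-1])
for c in(a,s): print("L",side(c,range(168,200,3),(190,199),-1,.03))
E
```

```text
[0.6296 0.0399 0.28  ]
[array([106, 105,  99, 135, 240, 349, 430, 422, 408, 322, 288, 291, 290,
       289, 289, 287, 286, 298, 312, 298, 297, 298, 295, 299, 299, 298,
       298, 296], dtype=uint64), array([262, 278, 278, 279, 288, 347, 426, 424, 384, 277, 284, 289, 289,
       291, 291, 290, 289, 300, 315, 298, 296, 298, 300, 299, 300, 301,
       299, 301], dtype=uint64)]
[array([136, 251, 349, 425, 421, 421, 419, 422, 418, 421, 420, 426, 385,
       278, 289, 292, 289, 290, 290, 292, 296, 306, 305, 299, 299, 300,
       300, 299], dtype=uint64), array([353, 407, 423, 421, 419, 419, 423, 421, 419, 413, 474, 558, 393,
       282, 290, 290, 290, 293, 291, 291, 295, 304, 304, 301, 300, 300,
       299, 297], dtype=uint64)]
[[205.3288 167.0333]
 [205.7155 171.8894]
 [205.9854 157.1866]
 [206.3519 161.8971]]
L [0.3074 0.3069 0.307  0.3072 0.3072 0.306  0.3056 0.306  0.3058 0.3067
 0.305 ]
L [0.3061 0.307  0.3068 0.3071 0.3066 0.3071 0.3055 0.306  0.3057 0.3067
 0.3055]
```

View pics/k.png

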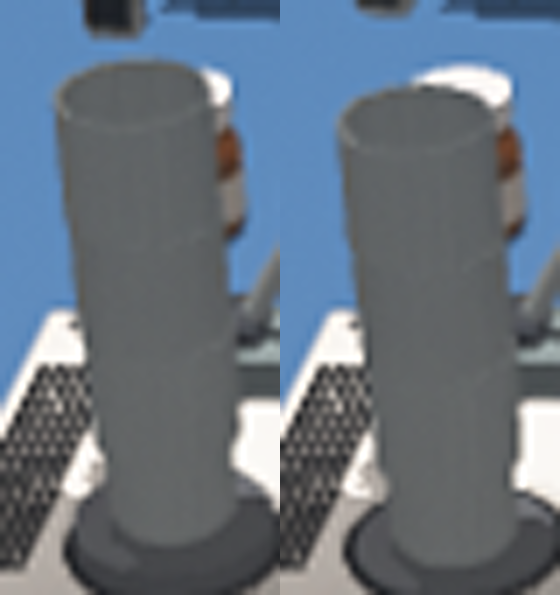

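Call:
step_arm --moves '[1, -8.5, -14.1, 0, 0, 0, 0, 1, -8.5, -14.1, 0, 0, 0, 0, 1, -8.5, -14.1, 0, 0, 0, 0, 1, -8.5, -14.1, 0, 0, 0, 0, 1, -8.5, -14.1, -5, 0, 0, 0, 1, -8.5, -14.1, -10, 0, 0, 0, 1, -8.5, -14.1, -14, 0, 0, 0, 1, -8.5, -14.1, -16.5, 0, 0, 0]'

```text
t: 20.9
ee_pos: [0.5408, -0.0999, 0.1087]
ee_rot: [-0.0, 1.0, 0.001, -0.002]
contact_force: [-0.3, -0.4, 0.1]
opening: 0.004
grip_force: 0.0
```

Call:
step_arm --moves '[1, 0.5, 0, 0, 0, 0, 0, 1, 0.5, 0, 0, 0, 0, 0]'

```text
t: 21.1
ee_pos: [0.549, -0.1008, 0.1127]
ee_rot: [-0.0, 1.0, 0.0, -0.0]
contact_force: [0.2, -0.0, 0.8]
opening: 0.002
grip_force: 0.0
```

Call:
step_arm --moves '[1, 1.5, 0, 0, 0, 0, 0, 1, 2.7, 0, 0, 0, 0, 0, 1, 3.9, 0, 0, 0, 0, 0, 1, 5.1, 0, 0, 0, 0, 0, 1, 6.3, 0, 0, 0, 0, 0, 1, 7.5, 0, 0, 0, 0, 0, 1, 8.5, 0, 0, 0, 0, 0, 1, 8.5, 0, 0, 0, 0, 0]'

```text
t: 21.9
ee_pos: [0.6361, -0.1013, 0.1152]
ee_rot: [-0.0, 1.0, -0.001, 0.002]
contact_force: [-0.2, 0.4, 0.9]
opening: 0.001
grip_force: 0.0
```

Call:
step_arm --moves '[1, -3, 0, 0, 0, 0, 0, 1, -8, 0, 0, 0, 0, 0, 1, -12, 0, 5, 0, 0, 0, 1, -15, 0, 10, 0, 0, 0, 1, -18, 0, 12, 0, 0, 0, 1, -18, 0, 12, 0, 0, 0, 1, -18, 0, 12, 0, 0, 0]'

```text
t: 22.6
ee_pos: [0.4538, -0.1014, 0.2351]
ee_rot: [0.0, 1.0, -0.001, 0.002]
contact_force: [0.1, 0.1, 0.6]
opening: -0.001
grip_force: 0.0
```

```bash
python3 - <<'E'
from h import *
s=cap("side");t=cap("top");print(bot.state()["ee_pos"])
R=lambda i,k:cv2.resize(i,None,fx=k,fy=k,interpolation=cv2.INTER_CUBIC)
a=R(s["img"][140:260,160:260],5);b=R(t["img"][125:195,205:295],2.2);o=np.zeros((600,700,3),np.uint8);o[:600,:500]=a;o[:b.shape[0],500:500+b.shape[1]]=b
cv2.imwrite("pics/f.png",o[:,:,::-1])
print(proj(s,[(.628,.0403,.229),(.673,-.098,.123)]))
E
```

```text
[ 0.45387061 -0.10111725  0.23269595]
[[204.83615847 166.89370628]
 [205.17961657 177.09441402]]
```

View pics/f.png

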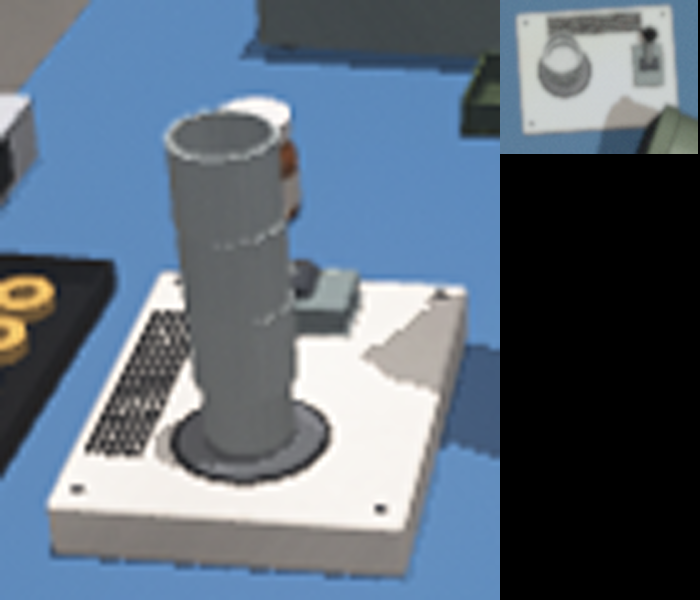

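```bash
python3 -c "
from cell import bot
print(bot.sign_off())"
```

```text
the job is handed in; nothing more can be done
None
```

The job is handed in at about 23 s of the 64 s limit, but the judge returned no verdict. Pot_b is nested in the seat's pot and pot_a in pot_b. The stack was pressed until the force rose sharply to 33 N, and the rim height in the side view matches a fully lowered seat. The toggle was flipped on after that, and the robot is clear with no contact with the bystanders noticed.

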